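Close down the scrap station

ROBOT

A 6-joint arm with a two-finger parallel gripper is mounted at the origin on a cart in front of the work surface, level with it; the furniture and walls round the work are solid. World frame = base frame: x ahead of the robot, y to its left, z up, the work surface at z = 0. Lengths are in m, angles in rad, forces in N, time in s.
With the tool pointing down it reaches from about 0.325 to 0.9 m from the base axis. Payload 6.1 kg.
Tool frame: the origin (TCP) lies at the very end of the fingers, on their centre line; the grasp point (between the pads) lies 19 mm behind it (arm.grip_point_offset is the distance from the TCP to the grasp point, in m); z points along the fingers, y is the line along which they close (so a half turn about z gives the same grasp; the last joint's range is limited). The gripper opens to 85 mm and grips with 20 to 120 N. Pads are 22 mm wide; open, the fingers measure 114 mm over their backs; the gripper's body (76 mm by 85 mm) begins 54 mm behind the grasp point. The pads swing forward as they close: fully open they stand 13 mm farther back than shut.
Start: joints at [-1.242, 0.22, 1.526, -0, 1.395, -0.126], TCP at [0.275, -0.561, 0.231] pointing down, gripper open.
Joint ranges: [-2.98, 2.98], [-0.91, 2.08], [0.09, 2.57], [-1.24, 4.39], [0.2, 2.65], [-2.68, 2.68]. Speed limits (rad/s): [2.57, 2.57, 3.01, 3.14, 3.14, 3.14].

INTERFACE

Orientations are given as [roll, pitch, yaw] about the fixed x, y, z axes, in that order (R = Rz(yaw) Ry(pitch) Rx(roll)).
In Python, from plant import arm gives the robot as it stands. The module is installed in compiled form; this text tells all that it offers.
- The arm moves only by the tool carry_out, never from a script. Its argument "plan" is one flat list of numbers, 5 for each row, row after row: the shift along the world's x, y, z in m, then the turn about the world's z in rad, then the closure in counts, from 0 (fully open) to 255 (shut). In form: [dx, dy, dz, turn, fingers, dx, dy, dz, turn, fingers, ...]. A call has exactly 10 rows; each row is the pose to reach, as a shift and turn from the pose commanded when the call began; what a row does not reach only later rows make up. A row lasts 1/12 s, in which the tool goes at most 41.7 mm and 7.16 degrees, less where a joint would pass 70% of its speed; a pose out of reach is approached as far as the arm can. A call with a gripper value outside its range is refused whole. The fingers move at their own pace and stop on an object; "squeeze" is the grip in N (left out, the last holds). Time passes only in rows, so rows that repeat a pose let the fingers close, or fill a call up. It gives the time, the measured TCP pose, the force, the opening and the grip force at its end, in the units of the state.
- arm.observe(): the state, without advancing time (a new reading comes with each control period).
- arm.grab_frame(name): name is "scene" or "top" or "wrist"; returns a dict with "frame" (384x512x3 uint8, red, green, blue), "z_map" (384x512 float32, m along the optical axis (not along the pixel's ray), 0 where there is no reading), "fx", "fy", "cx", "cy" (pixels), "dist_coeffs" ([k1, k2, p1, p2, k3] as OpenCV has them; the pictures are not rectified), "world_from_camera" (4x4, takes a point from camera to world coordinates). Camera axes: x right, y up, looking along -z (the intrinsics and any distortion apply to the point x, -y, -z); pixel columns grow to the right and rows downward; lengths in m; the calibration is good to about 2 mm. A picture is of the moment at which its call begins.
- arm.close_job(): hands the job in; it is judged then, once.
Trained networks look in the newest picture that a camera, given by its name, has taken for a name from the list of things; names that differ only in an ending like _2 or _b are one class to them, and where a whole thing is asked for, a point or a joint stands for the part that bears it (a point fixed in the world has none). Each returns a list of dicts, best first, with "conf" (0 to 1); they miss things now and then, are a little off and sometimes report something else, mostly with a low value. They report only what shows in the picture. A call takes as long as a camera call.
- arm.regions_of(camera, target): "pixels" (384x512 bool, what is visible of it) and "at" ([row, column] in pixels, amid what is visible of it).
The state is a dict: "t": time; "joint_pos": joint angles; "dq": joint speeds; "joint_efforts": joint torques, N m; "position": TCP position; "orientation": TCP orientation; "wrist_force": force on the tool from outside, world axes, zero at the start; "moment": the same for the moment, N m; "width": finger opening in m; "grasp_force": force on a finger pad.
Only numpy, scipy, OpenCV 4.12 (cv2) and the standard library are available. Lean on these libraries where they do the work, as an engineer would, in place of code of your own. Each camera call takes 0.05 s, during which the arm holds its last target. There are 200 camera calls.

TASK

Close down the scrap station: with the block brush, not with the fingers, sweep every scrap piece off its raised bed over the front edge into the open drawer below, then push the drawer fully home past its detent. Then take the hook pole, put its pin through the eye of the raised guard hatch and swing the hatch down until it lies shut over the bed, keeping the gripper off the hatch itself. Put brush (standing on its bristles) and pole (lying flat) back on the rubber mat, and leave the things round about alone.

Things in the scene. Friction and masses are not known exactly. Their poses are not given: they have to be found in the camera images.
- station: Grey metal scrap station, 220 (x) x 190 (y) mm, fixed; origin: centre of its underside, on the table. Its front faces its own -x (roughly world -y here). The steel bed on top, z = 110 mm, runs from x = -110 (open front edge) to +102 mm and is 174 mm wide (y) between side curbs 15 mm high; a like curb at the back. The drawer is below it, the guard hatch above.
- scrap_drawer (a joint): Slide of the scrap drawer under the bed, metres: 0 = fully home, grows as it comes out to the station's -x; starts 0.110 to 0.118 (open in front of the bed's front edge). It slides with about 1.2 N of friction; in the last 15 mm a sprung roller has to be passed with about 4 N more, after which it draws the drawer home.
- drawer_front (a point): Point on the outer front face of the drawer, at its middle, 65 mm above the table; axes as the station's; it moves with the drawer (station x = -118 mm minus the joint value). The face is 188 mm wide, from z = 10 to 90 mm; a pull lip 90 mm wide sticks out 13 mm at z = 20 mm. Push the face toward the station's +x.
- drawer_floor (a point): Centre of the drawer's inner floor (12 mm above the table), moves with the drawer, axes as the station's. Inside the drawer measures 188 (x, from -97 to +91) x 154 (y) mm; its side walls end at z = 85 mm, 20 mm under the bed.
- hatch_swing (a joint): Hinge of the guard hatch, rad: 0 = shut, level over the bed; pi/2 = upright; starts 1.95 to 2.12, leaning back, raised. A stiff hinge: it stays where it is left at any angle; about 2 N at the eye moves it when upright, less lower down. Stops at 0 and 2.2.
- hatch_hinge (a point): Middle of the hatch's hinge axis, at station x = 114, y = 0, z = 132 mm. The axis runs along the station's y. With joint value a, the eye lies 233 mm from it at station x = 114 - 233 cos(a), z = 132 + 233 sin(a) mm.
- guard_hatch: The guard hatch: clear panel 215 x 182 mm in a 10 mm thick aluminium frame; origin on the hinge axis, its own -x runs from the hinge to the free edge (reaching 213 mm), its z is the upper face when shut. Gripper and arm must not touch it.
- eye (a point): Centre of the eye: a steel ring of 8 mm wire standing out in the middle of the hatch's free edge, in the plane square to the hinge axis, so a pin goes through it along the station's y, from either side. Clear opening about 30 mm across.
- mat: Black rubber mat, 220 (x) x 270 (y) x 3 mm, fixed on the table; origin in the centre of its underside. The tools belong on it, where the brush starts on the +x half and the pole on the -x half, hook toward +y. A fixed oil burner stands beyond station and mat (world x from 0.52 m on, between y = 0 and -0.32): keep gripper and pole clear of it.
- brush: Block brush standing on its bristles, 110 (own x) x 36 (own y) x 74 mm high; origin at the centre of its underside. Wooden block from z = 48 to 74 mm (36 mm thick, to be gripped across y), below it dark stiff bristles (108 x 32 mm).
- pole: Hook pole lying flat: wooden handle 24 x 24 mm in section from own x = -120 to +50 mm, then a steel rod 9 mm thick out to x = +140 mm, where it bends square into a pin of 9 mm that reaches to y = -48 (and a round end of 4.5) mm. Origin: underside of the handle, near the centre of mass; all axes of rod and pin lie 12 mm above it. Grip the handle at the origin across y.
- union_a: Scrap brass flare union, 31 x 62 x 28 mm, long along own y, origin at the centre of its underside.
- union_b: A second scrap flare union, like the first.
- lock_ring: Scrap steel retainer ring, 62 mm across, 9 mm thick, lying flat; origin at the centre of its underside.
- lock_ring_b: A second scrap retainer ring, like the first.
- gasket_box: Bystander: small carton 55 x 75 x 40 mm beyond the station. Leave it.
- tape_black: Bystander: roll of black tape, 72 mm across, 19 mm high, beyond the mat. Leave it.
- torch_lighter: Bystander: black gas lighter, 185 mm long, lying behind the station. Leave it.

How it is judged:
By the outcome, as a careful person would: the job done as asked, in the order asked, and still so for the second after the job is handed in, with the robot touching nothing.
Of union_a, union_b, lock_ring, lock_ring_b only 2 to 4 are there at a start; the rules pass over those that are not, and their reading is None.
At some moment in a run one of pole, union_a, union_b, lock_ring, lock_ring_b may be knocked a few centimetres aside while the robot is not near it.
It also fails if it takes over 208 s, if anything falls off the work surface, if the arm or the gripper's body presses on something with over 40 N, if the wrist force passes 120 N, or if a joint passes its speed limit or range.

## Working session

There is one attempt and no reset: what is moved stays moved. The work goes in short steps, Python scripts to look and compute and a tool call to move; the robot and the scene stay as the last step left them, time stands still between calls to the robot, and variables do not carry over. Pictures are saved under pics/ and viewed, at most 14 in all, crops included, and the job is handed in when it is done.

Besides the shell and the picture viewer there is one more tool, called after ">>>" as name(argument=value, ...) on one line, values as JSON. carry_out: Moves the arm, as the interface text tells. Its arguments: {"type":"object","properties":{"plan":{"type":"array","items":{"type":"number"}},"squeeze":{"type":"number"}},"required":["plan"]}

```bash
mkdir -p pics; cat > h.py <<'E'
import numpy as np, cv2
from plant import arm
def cam(name):
    f=arm.grab_frame(name); return f
def pts(f,mask=None):
    z=f["z_map"]; H,W=z.shape
    v,u=np.nonzero((z>0) if mask is None else (mask&(z>0)))
    K=np.array([[f["fx"],0,f["cx"]],[0,f["fy"],f["cy"]],[0,0,1]])
    n=cv2.undistortPoints(np.stack([u,v],1).astype(np.float64)[:,None],K,np.array(f["dist_coeffs"],float))[:,0]
    d=z[v,u]; c=np.stack([n[:,0]*d,-n[:,1]*d,-d,np.ones_like(d)],1)
    return (c@np.array(f["world_from_camera"]).T)[:,:3],u,v
def save(f,n): cv2.imwrite("pics/"+n,cv2.cvtColor(f["frame"],cv2.COLOR_RGB2BGR))
def proj(f,P):
    P=np.atleast_2d(P); T=np.linalg.inv(np.array(f["world_from_camera"]))
    c=(np.c_[P,np.ones(len(P))]@T.T)[:,:3]; c=c*[1,-1,-1]
    K=np.array([[f["fx"],0,f["cx"]],[0,f["fy"],f["cy"]],[0,0,1]])
    return cv2.projectPoints(c,np.zeros(3),np.zeros(3),K,np.array(f["dist_coeffs"],float))[0][:,0]
E
python3 - <<'E'
from h import *
fs=[]
for n in ["scene","top"]:
    f=cam(n); save(f,n+"0.png")
    print(n,np.round(f["world_from_camera"],3).tolist(),f["fx"])
    for t in ["station","scrap_drawer","guard_hatch","eye","mat","brush","pole","union_a","lock_ring","gasket_box","tape_black","torch_lighter"]:
        for r in arm.regions_of(n,t)[:4]:
            P,u,v=pts(f,r["pixels"])
            if len(P): print(t,round(r["conf"],2),r["at"],len(P),np.round(np.median(P,0),3),np.round(np.percentile(P,2,0),3),np.round(np.percentile(P,98,0),3))
print({k:np.round(v,3) for k,v in arm.observe().items()})
E
```

```text
scene [[-0.502, -0.763, 0.406, 1.238], [0.865, -0.449, 0.225, 0.356], [0.011, 0.464, 0.886, 1.633], [0.0, 0.0, 0.0, 1.0]] 442.82370523260397
station 0.59 [191.8, 299.1] 5308 [0.453 0.131 0.111] [ 0.354 -0.11   0.006] [0.541 0.334 0.32 ]
scrap_drawer 0.37 [190.7, 168.1] 128 [ 0.682 -0.369  0.019] [ 0.632 -0.394 -0.003] [ 0.733 -0.286  0.16 ]
guard_hatch 0.7 [244.1, 267.7] 238 [0.678 0.096 0.04 ] [0.644 0.064 0.001] [0.705 0.12  0.05 ]
guard_hatch 0.68 [195.9, 347.8] 1341 [0.453 0.29  0.24 ] [0.36  0.23  0.136] [0.54  0.341 0.341]
eye 0.71 [196.3, 349.8] 1501 [0.45  0.293 0.232] [-0.161  0.227 -0.726] [0.54  0.354 0.347]
mat 0.56 [152.9, 186.5] 1483 [ 0.47  -0.43   0.004] [ 0.381 -0.523 -0.005] [ 0.594 -0.27   0.014]
brush 0.88 [162.0, 184.8] 284 [ 0.555 -0.37   0.074] [ 0.521 -0.416  0.013] [ 0.576 -0.32   0.085]
brush 0.67 [148.2, 196.6] 271 [ 0.449 -0.38   0.025] [ 0.434 -0.486  0.01 ] [ 0.472 -0.236  0.036]
brush 0.61 [172.7, 262.8] 1087 [ 0.415 -0.066  0.019] [ 0.357 -0.113  0.004] [ 0.52 -0.01  0.09]
pole 0.54 [146.3, 188.9] 272 [ 0.449 -0.401  0.025] [ 0.433 -0.489  0.005] [ 0.4
[... 2684 characters left out ...]
x 0.73 [157.8, 226.9] 269 [0.674 0.088 0.04 ] [0.645 0.05  0.005] [0.698 0.119 0.046]
tape_black 0.43 [163.3, 350.6] 137 [ 0.654 -0.379  0.018] [ 0.627 -0.402 -0.003] [ 0.691 -0.332  0.153]
{'t': np.float64(1.3), 'joint_pos': array([-1.242,  0.22 ,  1.527, -0.   ,  1.395, -0.126]), 'dq': array([ 0.001, -0.002, -0.001, -0.   ,  0.   , -0.001]), 'joint_efforts': array([ 0.0000e+00, -4.9685e+01, -3.8972e+01, -0.0000e+00,  1.0000e-03,
        0.0000e+00]), 'position': array([ 0.275, -0.561,  0.231]), 'orientation': array([-3.142,  0.   ,  0.455]), 'wrist_force': array([-1.175,  0.17 ,  0.513]), 'moment': array([ 0.009, -0.008, -0.034]), 'grasp_force': np.float64(0.0), 'width': np.float64(0.085)}
```

```bash
python3 - <<'E'
import cv2
a=cv2.imread("pics/top0.png")[130:290,110:420]; cv2.imwrite("pics/top0c.png",cv2.resize(a,None,fx=2.5,fy=2.5,interpolation=cv2.INTER_CUBIC))
a=cv2.imread("pics/scene0.png")[100:300,130:430]; cv2.imwrite("pics/scene0c.png",cv2.resize(a,None,fx=2.6,fy=2.6,interpolation=cv2.INTER_CUBIC))
E
```

```text
(no output)
```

View pics/top0c.png

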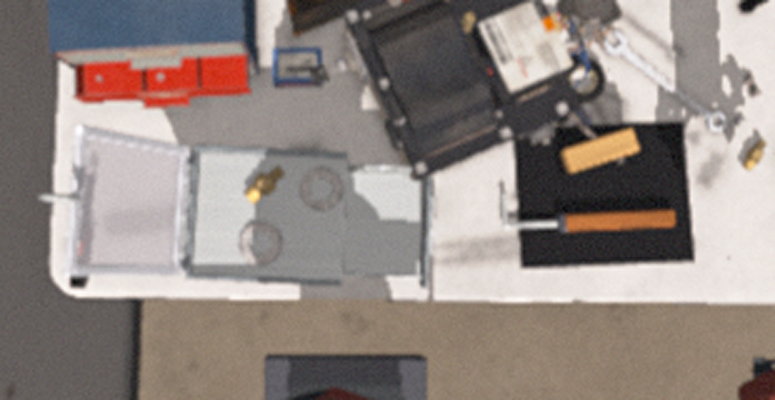

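View pics/scene0c.png

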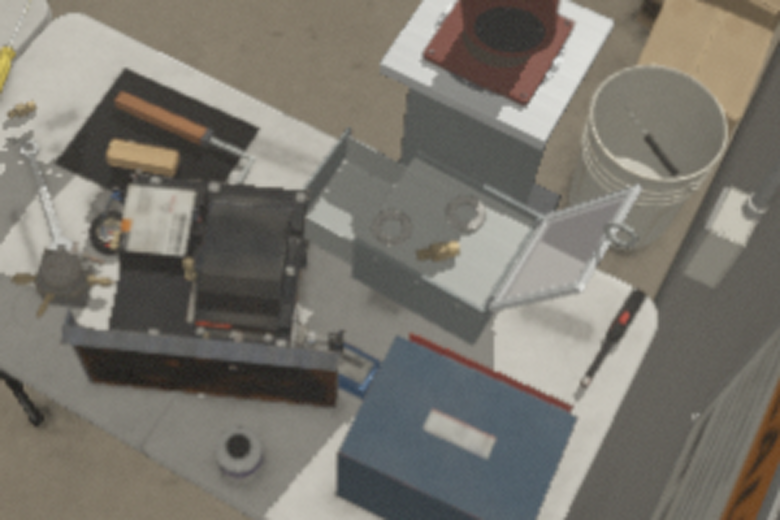

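Top picture (2.5x crop): the hatch is at the left (eye at crop 45,197) and the bed holds a union at (265,185) and rings at (320,188) and (260,240). The open drawer reaches to x≈428. The brush is at (600,150) and the pole at (600,222), hook pointing left (+y) and pin up (+x). The scene view agrees. Next I'll fit the poses precisely.

```bash
cat > fit.py <<'E'
from h import *
def line(P): # fit x=a*y+b robustly
    m=np.ones(len(P),bool)
    for _ in range(5):
        a,b=np.polyfit(P[m,1],P[m,0],1); r=P[:,0]-a*P[:,1]-b; m=abs(r-np.median(r[m]))<0.004
    return a,b,m.sum()
def rect(P):
    r=cv2.minAreaRect((P[:,:2]*1000).astype(np.float32)); return np.round(r[0],1),np.round(r[1],1),round(r[2],2)
E
python3 - <<'E'
from fit import *
A=[]
for n in ["scene","top"]:
    f=cam(n); P,u,v=pts(f); print(n)
    bed=P[(abs(P[:,2]-.110)<.006)&(P[:,0]>.33)&(P[:,0]<.56)&(P[:,1]>-.03)&(P[:,1]<.24)]
    print("bed",len(bed),np.median(bed[:,2]),rect(bed),np.percentile(bed[:,:2],[1,99],0).round(3).tolist())
    # side edges of bed+curbs
    S=P[(P[:,2]>.1)&(P[:,2]<.13)&(P[:,0]>.33)&(P[:,0]<.56)&(P[:,1]>0.0)&(P[:,1]<.20)]
    lo=[];hi=[];
    for y in np.arange(.005,.195,.01):
        s=S[(S[:,1]>=y)&(S[:,1]<y+.01)]
        lo.append([s[:,0].min(),y+.005]);hi.append([s[:,0].max(),y+.005])
    print("edges",[np.round(line(np.array(q)),4) for q in (lo,hi)])
    fr=[]
    for x in np.arange(.37,.52,.01):
        s=bed[(bed[:,0]>=x)&(bed[:,0]<x+.01)]
        if len(s): fr.append([s[:,1].min(),x+.005])
    print("front edge y=a x+b",np.round(line(np.array(fr)),4), np.round(np.array(fr)[:,0],3))
    d=P[(P[:,2]>.08)&(P[:,2]<.097)&(P[:,1]<-.09)&(P[:,1]>-.15)&(P[:,0]>.33)&(P[:,0]<.56)]
    print("drawer front top",len(d),rect(d),np.median(d[:,:2],0).round(4))
    h=P[(P[:,2]>.15)&(P[:,0]>.34)&(P[:,0]<.56)&(P[:,1]>.2)&(P[:,1]<.38)]
    c=h.mean(0); w=np.linalg.svd(h-c)[2][2]; print("hatch n",w.round(3),c.round(3), rect(h), "top",h[h[:,2]>.338].round(3).tolist()[:12])
    b=P[(P[:,2]>.06)&(P[:,2]<.09)&(P[:,0]>.50)&(P[:,0]<.6)&(P[:,1]>-.45)&(P[:,1]<-.3)]; print("brush",len(b),rect(b),np.median(b,0).round(3))
    b=P[(P[:,2]>.017)&(P[:,2]<.04)&(P[:,0]>.40)&(P[:,0]<.48)&(P[:,1]>-.52)&(P[:,1]<-.31)]; print("pole handle",len(b),rect(b),np.median(b,0).round(3))
    b=P[(P[:,2]>.007)&(P[:,2]<.03)&(P[:,0]>.40)&(P[:,0]<.5)&(P[:,1]>-.30)&(P[:,1]<-.2)]; print("rod",len(b),rect(b))
    r=f["frame"].astype(int).sum(2)[v,u]; b=P[(r<110)&(abs(P[:,2])<.01)&(P[:,0]>.33)&(P[:,0]<.62)&(P[:,1]>-.56)&(P[:,1]<-.22)]; print("mat",len(b),rect(b))
E
```

```text
scene
bed 1700 0.11061590358130446 (array([446.5, 116.9]), array([222. , 191.2]), 87.82) [[0.354, 0.008], [0.54, 0.217]]
edges [array([1.860e-02, 3.465e-01, 1.900e+01]), array([ 0.0385,  0.5364, 19.    ])]
front edge y=a x+b [-0.0387  0.0252 15.    ] [0.01  0.008 0.011 0.01  0.011 0.008 0.008 0.007 0.01  0.008 0.008 0.008
 0.005 0.005 0.004 0.014]
drawer front top 65 (array([ 411., -106.]), array([ 22.8, 131.9]), 86.77) [ 0.4072 -0.1114]
hatch n [ 0.03   0.87  -0.492] [0.454 0.293 0.248] (array([449.9, 301.2]), array([134.2, 186.9]), 88.92) top [[0.451, 0.329, 0.356], [0.449, 0.332, 0.355], [0.446, 0.335, 0.353], [0.45, 0.324, 0.343], [0.451, 0.327, 0.347], [0.453, 0.33, 0.353], [0.449, 0.333, 0.349], [0.45, 0.336, 0.353], [0.45, 0.339, 0.356], [0.453, 0.342, 0.364], [0.449, 0.345, 0.361], [0.452, 0.323, 0.338]]
brush 239 (array([ 558. , -368.5]), array([ 68.1, 110.9]), 10.46) [ 0.551 -0.369  0.076]
pole handle 221 (array([ 446.9, -403.3]), array([ 29.2, 184. ]), 2.25) [ 0.447 -0.399  0.026]
rod 102 (array([ 453.1, -253.3]), array([99.8, 94.8]), 85.29)
mat 0 (array([0., 0.]), array([
[... 440 characters left out ...]
2 -0.1145]
hatch n [-0.028 -0.877  0.48 ] [0.446 0.29  0.245] (array([448.7, 296.4]), array([129.9, 181.4]), 88.71) top [[0.452, 0.361, 0.351], [0.451, 0.357, 0.355], [0.451, 0.354, 0.354], [0.451, 0.35, 0.358], [0.451, 0.347, 0.357], [0.451, 0.344, 0.359], [0.451, 0.341, 0.36], [0.451, 0.337, 0.363], [0.452, 0.336, 0.356], [0.451, 0.332, 0.36], [0.452, 0.332, 0.352], [0.452, 0.329, 0.352]]
brush 338 (array([ 561.6, -363.8]), array([ 82.4, 121.3]), 11.84) [ 0.546 -0.364  0.077]
pole handle 300 (array([ 443. , -403.4]), array([ 24.2, 184.7]), 3.06) [ 0.443 -0.407  0.026]
rod 102 (array([ 443. , -259.4]), array([84.8, 80.4]), 2.41)
mat 862 (array([ 488. , -394.7]), array([208.5, 261.1]), 2.89)
```

>>> carry_out(plan=[0.03,0.02,0.02,0.12,0,0.06,0.04,0.04,0.24,0,0.09,0.06,0.06,0.36,0,0.12,0.08,0.08,0.48,0,0.15,0.1,0.1,0.6,0,0.18,0.12,0.1,0.72,0,0.2,0.14,0.1,0.84,0,0.22,0.16,0.1,0.96,0,0.225,0.16,0.1,1.08,0,0.225,0.16,0.1,1.115,0])

```text
t: 2.23
position: [0.5015, -0.3996, 0.3313]
orientation: [3.141, -0.0, 1.579]
wrist_force: [-0.3, -0.2, -0.6]
width: 0.0851
grasp_force: 0.0
```

```bash
cat > tools.py <<'E'
from fit import *
def look(n,name=None):
    f=cam("wrist"); 
    if name: save(f,name)
    P,u,v=pts(f); return f,P,u,v
E
python3 - <<'E'
from tools import *
f,P,u,v=look(1,"w1.png")
print(np.round(f["world_from_camera"],3).tolist(),arm.observe()["position"],arm.observe()["orientation"])
b=P[(P[:,2]>.066)&(P[:,2]<.09)&(P[:,0]>.48)&(P[:,0]<.62)&(P[:,1]>-.46)&(P[:,1]<-.3)]; print("brush",len(b),rect(b),np.median(b,0).round(4))
b=P[(P[:,2]>.022)&(P[:,2]<.035)&(P[:,0]>.40)&(P[:,0]<.48)&(P[:,1]<-.31)]; print("handle",len(b),rect(b),np.median(b,0).round(4))
for t in ["brush","pole","mat"]:
    for r in arm.regions_of("wrist",t)[:2]:
        Q,_,_=pts(f,r["pixels"]); print(t,r["conf"],r["at"],rect(Q[Q[:,2]>.066]) if t=="brush" else rect(Q))
E
```

```text
[[1.0, -0.008, -0.003, 0.5], [0.009, 0.959, 0.283, -0.327], [0.001, -0.283, 0.959, 0.475], [0.0, 0.0, 0.0, 1.0]] [ 0.50065993 -0.40036542  0.33121369] [ 3.14158951e+00 -3.37188089e-05  1.57676998e+00]
brush 2700 (array([ 567.4, -364.8]), array([ 90.2, 119.4]), 11.33) [ 0.5494 -0.3608  0.0778]
handle 2073 (array([ 453.4, -523.5]), array([ 26.4, 410.3]), 3.85) [ 0.446  -0.4052  0.0276]
brush 0.58 [137.3, 293.0] (array([ 547.1, -373.2]), array([ 35.1, 109.4]), 18.42)
pole 0.67 [134.6, 213.7] (array([ 446.8, -366.2]), array([282.7,  53.8]), 84.46)
mat 0.92 [141.3, 244.2] (array([ 485.6, -394.1]), array([221.8, 272.2]), 3.09)
```

View pics/w1.png

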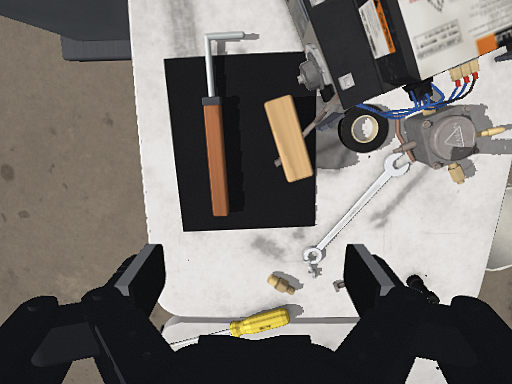

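The wrist view shows the brush at pixel (293,138), tilted about 18°, and the pole at (215,155). A burner fitting at (320,125) and the tape at (362,128) sit just right of the brush. I'll check their heights where the finger will come down.

```bash
python3 - <<'E'
from tools import *
f,P,u,v=look(1)
c=np.array([.547,-.373]); a=np.radians(18.4); R=np.array([[np.cos(a),np.sin(a)],[-np.sin(a),np.cos(a)]])
q=(P[:,:2]-c)@R.T
for lo in range(18,75,6):
    row=[]
    for s in range(-60,70,12):
        m=(q[:,0]*1000>=lo)&(q[:,0]*1000<lo+6)&(q[:,1]*1000>=s)&(q[:,1]*1000<s+12)
        row.append(int(1000*np.max(P[m,2])) if m.any() else -1)
    print(lo,row)
E
```

```text
18 [-1, -1, 407, 408, 60, 59, -1, -1, -1, 5, 6]
24 [4, 5, 5, 5, 60, 61, 6, 5, 5, 6, 5]
30 [5, 5, 5, 4, 5, 62, 5, 5, 6, 5, 53]
36 [2, 5, 5, 4, 75, 80, 83, 5, 5, 5, 57]
42 [3, 2, 2, 4, 84, 86, 101, 101, 5, 64, 68]
48 [1, 2, 2, 2, 1, 101, 102, 103, 83, 65, 70]
54 [2, 2, 1, 2, 0, 100, 4, 104, 85, 127, 127]
60 [2, 2, 3, 2, 2, 100, 127, 127, 131, 131, 127]
66 [2, 3, 3, 3, -1, 99, 126, 127, 132, 131, 126]
72 [2, 2, 2, 3, 0, 2, 126, 127, 131, 132, 126]
```

A burner pipe stands close beside the brush's middle, so I'll grip it 34 mm towards its −y end with the fingers only part open.

>>> carry_out(plan=[0.02,-0.002,-0.03,0.11,90,0.04,-0.004,-0.06,0.22,90,0.057,-0.005,-0.09,0.322,90,0.057,-0.005,-0.13,0.322,90,0.057,-0.005,-0.17,0.322,90,0.057,-0.005,-0.2,0.322,90,0.057,-0.005,-0.2,0.322,90,0.057,-0.005,-0.2,0.322,90,0.057,-0.005,-0.2,0.322,90,0.057,-0.005,-0.2,0.322,90], squeeze=60)

```text
t: 3.32
position: [0.5581, -0.4083, 0.1354]
orientation: [3.139, 0.005, 1.891]
wrist_force: [0.1, 0.0, 0.3]
width: 0.055
grasp_force: 0.0
```

```bash
python3 - <<'E'
from tools import *
f,P,u,v=look(1,"w2.png"); print(np.round(arm.observe()["position"],4))
E
```

```text
[ 0.5581 -0.4082  0.1354]
```

View pics/w2.png

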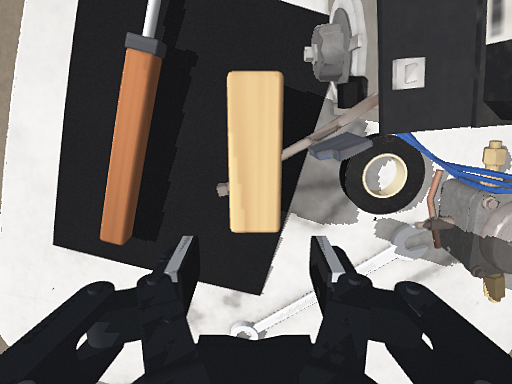

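Picture: the brush (255,150) is centred between the fingertips (180 and 330). A copper stub shows left of the brush at (222,190), so I'll check its height.

```bash
python3 - <<'E'
from tools import *
f,P,u,v=look(1)
c=np.array([.547,-.373]); a=np.radians(18.4); R=np.array([[np.cos(a),np.sin(a)],[-np.sin(a),np.cos(a)]])
q=(P[:,:2]-c)@R.T
for (r0,r1,c0,c1) in [(184,196,218,227),(145,155,286,296),(130,140,310,320)]:
    m=(v>=r0)&(v<r1)&(u>=c0)&(u<c1); print(np.percentile(P[m,2],[5,50,95]).round(3),np.median(q[m],0).round(4),P[m].max(0).round(3))
m=(v>100)&(v<200)&(u>240)&(u<270); print("brush top",np.median(P[m,2]))
m=(P[:,2]>.068)&(P[:,2]<.085)&(v>60)&(v<240)&(u>220)&(u<290); print(rect(P[m]))
m=(v>184)&(v<196)&(u>205)&(u<228)&(P[:,2]>.01); print(np.c_[q[m],P[m,2]].round(3)[::3].tolist())
E
```

```text
[0.061 0.065 0.066] [-0.0238 -0.0254] [ 0.537 -0.4    0.067]
[0.003 0.059 0.061] [0.0266 0.0018] [ 0.585 -0.358  0.061]
[0.003 0.071 0.078] [0.0404 0.0136] [ 0.595 -0.343  0.08 ]
brush top 0.07787951146271403
(array([ 547.1, -372.9]), array([ 36.2, 108.8]), 18.39)
[[-0.027, -0.023, 0.063], [-0.024, -0.022, 0.064], [-0.022, -0.022, 0.065], [-0.02, -0.023, 0.062], [-0.026, -0.023, 0.064], [-0.023, -0.023, 0.065], [-0.021, -0.023, 0.065], [-0.027, -0.024, 0.065], [-0.024, -0.023, 0.067], [-0.022, -0.024, 0.065], [-0.02, -0.024, 0.063], [-0.026, -0.025, 0.064], [-0.024, -0.025, 0.064], [-0.022, -0.024, 0.065], [-0.027, -0.025, 0.066], [-0.025, -0.025, 0.066], [-0.023, -0.025, 0.065], [-0.021, -0.025, 0.066], [-0.026, -0.025, 0.067], [-0.024, -0.026, 0.066], [-0.022, -0.026, 0.065], [-0.02, -0.026, 0.065], [-0.025, -0.027, 0.065], [-0.023, -0.026, 0.066], [-0.021, -0.027, 0.065], [-0.026, -0.028, 0.064], [-0.024, -0.027, 0.065], [-0.022, -0.027, 0.065], [-0.027, -0.028, 0.064], [-0.025, -0.028, 0.065], [-0.022, -0.028, 0.066], [-0.02, -0.028, 0.065], [-0.024, -0.029, 0.066], [-0.022, -0.029, 0.065], [-0.02, -0.029, 0.066], [-0.024, -0.029, 0.066], [-0.022, -0.03, 0.065]]
```

>>> carry_out(plan=[0.0025,-0.006,-0.02,0,90,0.0025,-0.006,-0.04,0,90,0.0025,-0.006,-0.06,0,90,0.0025,-0.006,-0.08,0,90,0.0025,-0.006,-0.09,0,90,0.0025,-0.006,-0.09,0,90,0.0025,-0.006,-0.09,0,160,0.0025,-0.006,-0.09,0,200,0.0025,-0.006,-0.09,0,220,0.0025,-0.006,-0.09,0,220], squeeze=70)

```text
t: 4.25
position: [0.5601, -0.4135, 0.0435]
orientation: [3.14, 0.003, 1.892]
wrist_force: [0.6, -0.3, 3.3]
width: 0.0353
grasp_force: 70.3
```

>>> carry_out(plan=[0,0,0,0,220,0,0,0,0,220,0,0,0.02,0,220,0,0,0.04,0,220,0,0,0.08,0,220,0,0,0.12,0,220,0,0,0.16,0,220,0,0,0.2,0,220,0,0,0.24,0,220,0,0,0.24,0,220])

```text
t: 5.08
position: [0.5618, -0.4149, 0.2931]
orientation: [3.134, 0.014, 1.892]
wrist_force: [0.8, -0.8, 0.8]
width: 0.0347
grasp_force: 70.3
```

```bash
python3 - <<'E'
from tools import *
f=cam("wrist");f=cam("wrist");o=arm.observe();print(o["position"].round(4),o["orientation"].round(3),o["wrist_force"].round(2))
f=cam("scene");P,u,v=pts(f);m=(P[:,0]>.5)&(P[:,0]<.8)&(P[:,1]>-.34)&(P[:,1]<.0);print("burner max z",np.percentile(P[m,2],[50,90,99]).round(3))
E
```

```text
[ 0.5599 -0.4132  0.2845] [3.139 0.005 1.892] [ 0.53  0.06 -2.42]
burner max z [0.161 0.598 0.667]
```

>>> carry_out(plan=[-0.025,0.03,0,0.12,220,-0.05,0.06,0,0.24,220,-0.075,0.09,0,0.36,220,-0.1,0.12,0,0.48,220,-0.1,0.16,0,0.6,220,-0.1,0.2,0,0.72,220,-0.1,0.24,0,0.84,220,-0.1,0.28,0,0.96,220,-0.1,0.32,0,1.08,220,-0.1,0.36,0,1.2,220])

```text
t: 6.07
position: [0.4572, -0.0503, 0.2785]
orientation: [3.14, -0.004, 3.097]
wrist_force: [0.7, 0.1, -0.5]
width: 0.0354
grasp_force: 70.4
```

>>> carry_out(plan=[0,0.04,0,0.013,220,0,0.08,0,0.013,220,0,0.12,-0.01,0.013,220,0,0.16,-0.02,0.013,220,0,0.2,-0.03,0.013,220,0,0.237,-0.04,0.013,220,0,0.237,-0.06,0.013,220,0,0.237,-0.08,0.013,220,0,0.237,-0.1,0.013,220,0,0.237,-0.1,0.013,220])

```text
t: 6.9
position: [0.4541, 0.1839, 0.1741]
orientation: [-3.138, -0.012, 3.106]
wrist_force: [-0.6, 0.2, -1.8]
width: 0.0352
grasp_force: 70.6
```

```bash
python3 - <<'E'
from tools import *
f,P,u,v=look(1,"w3.png");o=arm.observe();print(o["position"].round(4),o["orientation"].round(3),o["wrist_force"].round(2))
E
```

```text
[0.4555 0.1839 0.1767] [-3.139 -0.009  3.105] [-0.27 -0.29 -1.29]
```

View pics/w3.png

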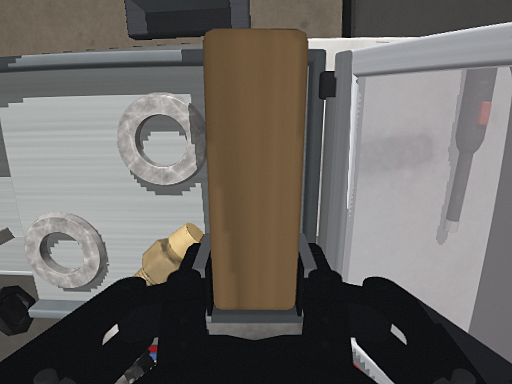

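The brush stands between the pieces (ring 160,138; ring 62,250; union 170,252) and the back curb, a little too near the side curb. I'll shift it +6 mm in x, lower it and sweep.

>>> carry_out(plan=[0.006,0.004,0,0,220,0.006,0.004,0,0,220,0.006,0.004,-0.01,0,220,0.006,0.004,-0.02,0,220,0.006,0.004,-0.024,0,220,0.006,0.004,-0.024,0,220,0.006,0.004,-0.024,0,220,0.006,0.004,-0.024,0,220,0.006,0.004,-0.024,0,220,0.006,0.004,-0.024,0,220])

```text
t: 7.78
position: [0.4654, 0.1886, 0.1578]
orientation: [3.141, 0.001, 3.105]
wrist_force: [-0.4, 0.1, -1.0]
width: 0.0351
grasp_force: 70.7
```

>>> carry_out(plan=[-0.004,0,-0.003,0,220,-0.004,0,-0.006,0,220,-0.004,-0.01,-0.006,0,220,-0.005,-0.022,-0.006,0,220,-0.005,-0.034,-0.006,0,220,-0.006,-0.046,-0.006,0,220,-0.006,-0.058,-0.006,0,220,-0.007,-0.07,-0.006,0,220,-0.007,-0.082,-0.006,0,220,-0.007,-0.094,-0.006,0,220])

```text
t: 8.62
position: [0.4535, 0.0949, 0.1505]
orientation: [3.138, -0.011, 3.104]
wrist_force: [-15.1, 6.7, 8.8]
width: 0.0352
grasp_force: 72.0
```

>>> carry_out(plan=[0,-0.012,0,0,220,-0.001,-0.024,0,0,220,-0.001,-0.036,0,0,220,-0.002,-0.048,0,0,220,-0.002,-0.06,0,0,220,-0.003,-0.072,0,0,220,-0.003,-0.084,0,0,220,-0.004,-0.096,0,0,220,-0.004,-0.104,0,0,220,-0.004,-0.104,0,0,220])

```text
t: 9.45
position: [0.454, -0.0116, 0.1515]
orientation: [-3.141, 0.001, 3.102]
wrist_force: [-0.0, -0.2, -1.3]
width: 0.0356
grasp_force: 70.7
```

```bash
python3 - <<'E'
from tools import *
o=arm.observe();print(o["position"].round(4),o["wrist_force"].round(2))
f=cam("top");a=cv2.cvtColor(f["frame"],cv2.COLOR_RGB2BGR)[170:260,170:310];cv2.imwrite("pics/t3.png",cv2.resize(a,None,fx=5,fy=5,interpolation=cv2.INTER_CUBIC))
E
```

```text
[ 0.454  -0.0116  0.1515] [-0.03 -0.2  -1.31]
```

View pics/t3.png

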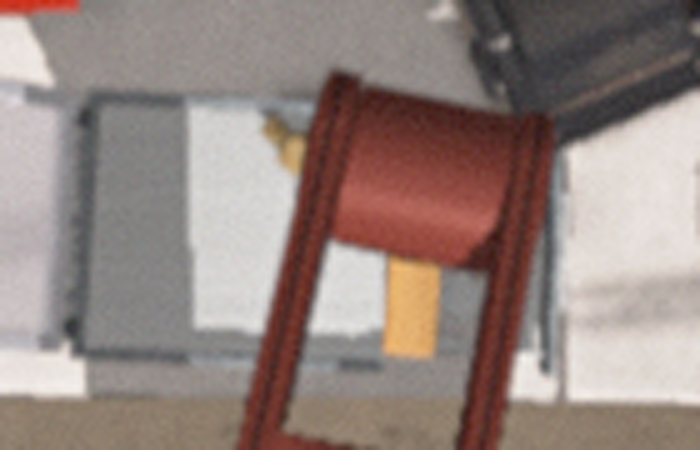

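>>> carry_out(plan=[0,0,0.02,0,220,0,0,0.04,0,220,0.01,0,0.055,0,220,0.03,0.03,0.055,0,220,0.05,0.065,0.055,0,220,0.058,0.1,0.055,0,220,0.058,0.135,0.055,0,220,0.058,0.17,0.055,0,220,0.058,0.2,0.055,0,220,0.058,0.2,0.055,0,220])

```text
t: 10.33
position: [0.5112, 0.1959, 0.2062]
orientation: [3.139, -0.0, 3.109]
wrist_force: [-0.4, 0.1, -0.8]
width: 0.0351
grasp_force: 70.9
```

```bash
python3 - <<'E'
from tools import *
f,P,u,v=look(1,"w4.png");o=arm.observe();print(o["position"].round(4),o["wrist_force"].round(2))
f=cam("top")
P,u,v=pts(f);m=(P[:,2]>.114)&(P[:,2]<.145)&(P[:,0]>.36)&(P[:,0]<.525)&(P[:,1]>0)&(P[:,1]<.16); print(m.sum(),P[m].min(0).round(3),P[m].max(0).round(3))
E
```

```text
[0.5114 0.1935 0.2061] [-0.05  0.54 -2.  ]
250 [0.36  0.006 0.114] [0.525 0.158 0.142]
```

View pics/w4.png

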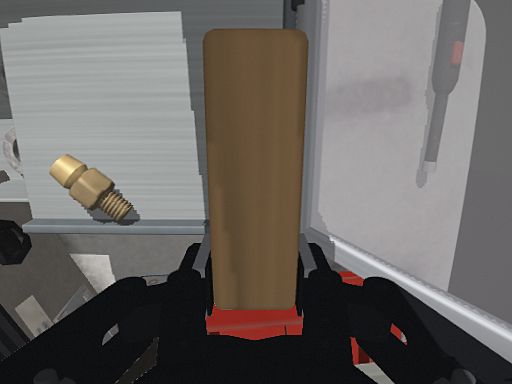

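Both rings are off the bed. The union at (90,185) is near the far curb. I'll angle the brush 20° and push along its normal so the union comes inward as it goes over the edge.

>>> carry_out(plan=[0,-0.01,0,-0.1,220,0,-0.02,0,-0.2,220,0,-0.034,0,-0.3,220,0,-0.034,0,-0.35,220,0,-0.034,-0.015,-0.35,220,0,-0.034,-0.03,-0.35,220,0,-0.034,-0.042,-0.35,220,0,-0.034,-0.052,-0.35,220,0,-0.034,-0.054,-0.35,220,0,-0.034,-0.054,-0.35,220])

```text
t: 11.27
position: [0.5116, 0.1561, 0.1516]
orientation: [-3.141, -0.001, 2.754]
wrist_force: [0.2, -0.3, -1.4]
width: 0.0352
grasp_force: 71.1
```

```bash
python3 - <<'E'
from tools import *
f,P,u,v=look(1);o=arm.observe();print(o["position"].round(4),o["orientation"].round(3),o["wrist_force"].round(2))
for r in arm.regions_of("wrist","union_a")[:3]:
    Q,_,_=pts(f,r["pixels"]);print(r["conf"],r["at"],np.percentile(Q,[3,50,97],0).round(3).tolist())
E
```

```text
[0.5121 0.1563 0.1523] [-3.141 -0.     2.755] [ 0.06  0.26 -1.69]
0.95 [256.6, 117.8] [[0.474, 0.052, 0.123], [0.493, 0.076, 0.133], [0.516, 0.097, 0.139]]
```

>>> carry_out(plan=[0,-0.011,0,0,220,-0.001,-0.022,0,0,220,-0.001,-0.033,0,0,220,-0.002,-0.044,0,0,220,-0.006,-0.056,0,0,220,-0.01,-0.068,0,0,220,-0.014,-0.08,0,0,220,-0.018,-0.092,0,0,220,-0.022,-0.104,0,0,220,-0.027,-0.116,0,0,220])

```text
t: 12.2
position: [0.4846, 0.0393, 0.1524]
orientation: [3.142, 0.0, 2.755]
wrist_force: [1.6, -0.5, -1.6]
width: 0.0353
grasp_force: 70.9
```

>>> carry_out(plan=[-0.004,-0.012,0,0,220,-0.008,-0.024,0,0,220,-0.012,-0.036,0,0,220,-0.017,-0.048,0,0,220,-0.021,-0.06,0,0,220,-0.021,-0.07,0,0,220,-0.021,-0.075,0,0,220,-0.021,-0.075,0,0,220,-0.021,-0.075,0.02,0,220,-0.021,-0.075,0.05,0,220])

```text
t: 13.03
position: [0.4616, -0.0337, 0.1995]
orientation: [-3.141, -0.007, 2.755]
wrist_force: [0.8, -0.2, -1.7]
width: 0.0353
grasp_force: 70.8
```

>>> carry_out(plan=[0,0,0.03,0.05,220,0,0,0.06,0.1,220,0,0,0.09,0.15,220,-0.02,-0.02,0.1,0.15,220,-0.04,-0.05,0.1,0.15,220,-0.04,-0.09,0.1,0.15,220,-0.04,-0.12,0.1,0.15,220,-0.04,-0.12,0.1,0.15,220,-0.04,-0.12,0.1,0.15,220,-0.04,-0.12,0.1,0.15,220])

```text
t: 13.87
position: [0.4241, -0.1539, 0.3021]
orientation: [3.141, -0.001, 2.905]
wrist_force: [-0.2, 0.2, -1.5]
width: 0.0349
grasp_force: 71.1
```

```bash
python3 - <<'E'
from tools import *
o=arm.observe();print(o["position"].round(4),o["orientation"].round(3),o["wrist_force"].round(2))
ims=[]
for n,(a,b,c,d) in {"top":(165,265,170,300),"scene":(150,260,220,350)}.items():
    f=cam(n);i=cv2.cvtColor(f["frame"],cv2.COLOR_RGB2BGR)[a:b,c:d];ims.append(cv2.resize(i,(400,330),interpolation=cv2.INTER_CUBIC))
cv2.imwrite("pics/c5.png",np.hstack(ims))
E
```

```text
[ 0.4241 -0.1539  0.3021] [ 3.141e+00 -1.000e-03  2.905e+00] [-0.24  0.17 -1.53]
```

View pics/c5.png

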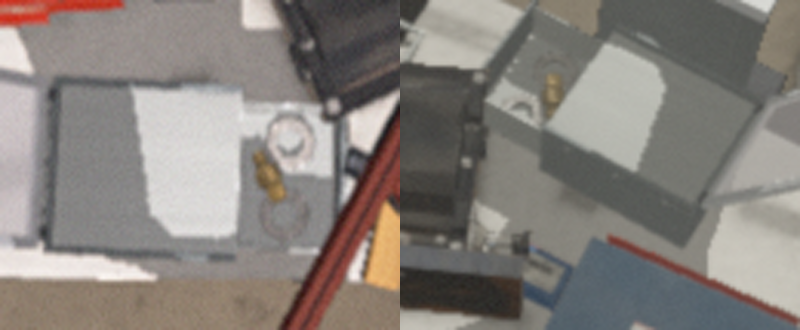

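All three pieces lie in the drawer and the bed is bare. Next I'll put the brush back on a clear part of the mat's +x half.

>>> carry_out(plan=[0,-0.035,0,-0.12,220,0,-0.07,0,-0.24,220,0,-0.105,0,-0.36,220,0,-0.14,0,-0.48,220,0,-0.175,0,-0.6,220,0.01,-0.21,0,-0.72,220,0.03,-0.245,0,-0.84,220,0.055,-0.275,0,-0.96,220,0.08,-0.305,0,-1.08,220,0.105,-0.335,0,-1.2,220])

```text
t: 14.8
position: [0.531, -0.4895, 0.3019]
orientation: [-3.142, -0.0, 1.7]
wrist_force: [1.2, 0.0, -0.7]
width: 0.0349
grasp_force: 71.1
```

>>> carry_out(plan=[0.028,-0.0135,-0.01,-0.085,220,0.028,-0.0135,-0.04,-0.085,220,0.028,-0.0135,-0.08,-0.085,220,0.028,-0.0135,-0.12,-0.085,220,0.028,-0.0135,-0.16,-0.085,220,0.028,-0.0135,-0.19,-0.085,220,0.028,-0.0135,-0.22,-0.085,220,0.028,-0.0135,-0.22,-0.085,220,0.028,-0.0135,-0.22,-0.085,220,0.028,-0.0135,-0.22,-0.085,220])

```text
t: 15.63
position: [0.5586, -0.5031, 0.0844]
orientation: [3.14, 0.002, 1.621]
wrist_force: [-0.1, -1.5, -0.6]
width: 0.0352
grasp_force: 71.1
```

```bash
python3 - <<'E'
from tools import *
f,P,u,v=look(1)
o=arm.observe();print(o["position"].round(4),o["orientation"].round(3),o["wrist_force"].round(2))
for r in arm.regions_of("wrist","brush")[:2]:
    Q,_,_=pts(f,r["pixels"]); z=np.percentile(Q[:,2],80); Q=Q[(Q[:,2]>z-.01)&(Q[:,2]<z+.01)]; print(r["conf"],r["at"],rect(Q),z)
E
```

```text
[ 0.559  -0.5039  0.0859] [3.138 0.004 1.621] [-0.26 -0.35 -1.21]
0.85 [159.5, 254.9] (array([ 556.3, -460.7]), array([ 36.4, 109.8]), 2.77) 0.11932665727376011
```

>>> carry_out(plan=[0,0,-0.015,0,220,0,0,-0.03,0,220,0,0,-0.038,0,220,0,0,-0.042,0,220,0,0,-0.043,0,220,0,0,-0.043,0,220,0,0,-0.043,0,220,0,0,-0.043,0,180,0,0,-0.043,0,120,0,0,-0.043,0,75])

```text
t: 16.57
position: [0.5568, -0.5029, 0.039]
orientation: [-3.141, -0.0, 1.62]
wrist_force: [0.5, -0.2, 0.1]
width: 0.0558
grasp_force: 0.0
```

>>> carry_out(plan=[0,0,0,0,75,0,0,0,0,75,0,0,0.02,0,75,0,0,0.05,0,75,0,0,0.09,0,75,0,0,0.13,0,75,0,0,0.17,0,75,0,0,0.21,0,75,0,0,0.24,0,75,0,0,0.24,0,75])

```text
t: 17.4
position: [0.5593, -0.5054, 0.2895]
orientation: [3.133, 0.011, 1.62]
wrist_force: [1.1, -0.9, 2.4]
width: 0.0606
grasp_force: 0.0
```

```bash
python3 - <<'E'
from tools import *
f,P,u,v=look(1,"w6.png")
o=arm.observe();print(o["position"].round(4),o["orientation"].round(3),o["wrist_force"].round(2))
for t in ["brush","pole","mat"]:
  for r in arm.regions_of("wrist",t)[:1]:
    Q,_,_=pts(f,r["pixels"]); z=np.percentile(Q[:,2],80); Q=Q[(Q[:,2]>z-.01)&(Q[:,2]<z+.01)]; print(t,r["conf"],r["at"],rect(Q),z)
E
```

```text
[ 0.5586 -0.5047  0.2853] [3.136 0.007 1.62 ] [-0.07  0.49  0.28]
brush 0.64 [120.6, 251.1] (array([ 555.1, -461. ]), array([ 36.2, 110.1]), 2.63) 0.07839197634517293
pole 0.89 [69.8, 168.1] (array([ 444.8, -408.7]), array([ 26.7, 177.3]), 3.57) 0.028301690581599537
mat 0.61 [73.8, 201.7] (array([ 487.1, -420.7]), array([225.1, 219.2]), 2.58) 0.004593751322618145
```

View pics/w6.png

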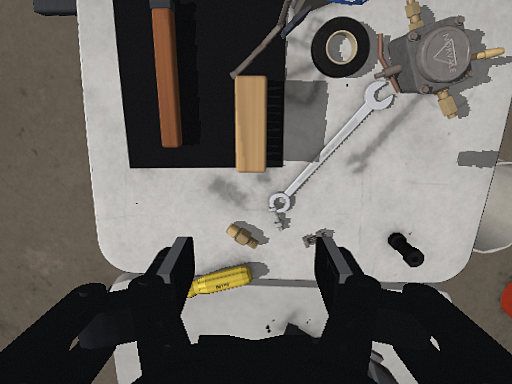

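The brush stands on the mat at (251,122). Next: push the drawer home with closed fingers.

>>> carry_out(plan=[-0.02,0.03,0,-0.03,255,-0.04,0.06,0,-0.06,255,-0.06,0.09,0,-0.085,255,-0.08,0.12,0,-0.085,255,-0.1,0.15,0,-0.085,255,-0.124,0.18,-0.02,-0.085,255,-0.124,0.215,-0.04,-0.085,255,-0.124,0.25,-0.06,-0.085,255,-0.124,0.285,-0.08,-0.085,255,-0.124,0.315,-0.1,-0.085,255])

```text
t: 18.43
position: [0.4311, -0.1851, 0.1759]
orientation: [-3.138, -0.003, 1.534]
wrist_force: [0.8, -0.4, 0.2]
width: 0.0001
grasp_force: 0.0
```

>>> carry_out(plan=[0,0,-0.03,0,255,0,0,-0.06,0,255,0,0,-0.09,0,255,0,0,-0.12,0,255,0,0,-0.122,0,255,0,0.01,-0.122,0,255,0,0.02,-0.122,0,255,0.001,0.035,-0.122,0,255,0.001,0.05,-0.122,0,255,0.002,0.065,-0.122,0,255])

```text
t: 19.27
position: [0.4363, -0.1226, 0.0595]
orientation: [3.138, 0.002, 1.535]
wrist_force: [-0.3, -0.7, 0.2]
width: -0.0001
grasp_force: 1.0
```

>>> carry_out(plan=[0.001,0.015,0,0,255,0.001,0.03,0,0,255,0.002,0.045,0,0,255,0.002,0.06,0,0,255,0.003,0.07,0,0,255,0.003,0.08,0,0,255,0.003,0.09,0,0,255,0.004,0.098,0,0,255,0.004,0.104,0,0,255,0.004,0.108,0,0,255])

```text
t: 20.1
position: [0.4397, -0.0148, 0.0579]
orientation: [3.14, 0.001, 1.535]
wrist_force: [1.2, -2.5, 2.3]
width: -0.0003
grasp_force: 1.2
```

>>> carry_out(plan=[0,0.002,0,0,255,0,0.004,0,0,255,0,0.006,0,0,255,0,0.008,0,0,255,0,0.009,0,0,255,0,0.01,0,0,255,0,0.01,0,0,255,0,0.01,0,0,255,0,0.01,0,0,255,0,0.01,0,0,255])

```text
t: 20.93
position: [0.4393, -0.0121, 0.0577]
orientation: [3.141, 0.013, 1.536]
wrist_force: [-3.1, -35.4, -0.5]
width: -0.0001
grasp_force: 18.0
```

>>> carry_out(plan=[0,-0.02,0,0,255,0,-0.05,0.01,0,255,0,-0.08,0.05,0,200,0,-0.11,0.09,0,100,0,-0.14,0.13,0,75,0,-0.175,0.17,0,75,0,-0.21,0.21,0,75,0,-0.245,0.24,0,75,0,-0.28,0.25,0,75,0,-0.31,0.25,0,75])

```text
t: 21.77
position: [0.4397, -0.2885, 0.3006]
orientation: [3.138, 0.001, 1.536]
wrist_force: [1.8, 0.8, 0.3]
width: 0.0602
grasp_force: 0.0
```

```bash
python3 - <<'E'
from tools import *
f,P,u,v=look(1,"w7.png")
o=arm.observe();print(o["position"].round(4),o["orientation"].round(3),o["wrist_force"].round(2))
for t in ["brush","pole","mat"]:
  for r in arm.regions_of("wrist",t)[:1]:
    Q,_,_=pts(f,r["pixels"]); print(t,r["conf"],r["at"],rect(Q)); z=np.percentile(Q[:,2],80); Q=Q[(Q[:,2]>z-.01)&(Q[:,2]<z+.01)]; print(rect(Q),z)
b=P[(P[:,2]>.022)&(P[:,2]<.035)&(P[:,0]>.40)&(P[:,0]<.49)&(P[:,1]<-.28)&(P[:,1]>-.52)]; print("handle",rect(b),len(b))
b=P[(P[:,2]>.008)&(P[:,2]<.03)&(P[:,0]>.41)&(P[:,0]<.51)&(P[:,1]>-.32)&(P[:,1]<-.2)]; print("rod",len(b),b.min(0).round(4),b.max(0).round(4))
f=cam("top");P,u,v=pts(f);d=P[(P[:,2]>.075)&(P[:,2]<.097)&(P[:,1]<.02)&(P[:,1]>-.16)&(P[:,0]>.36)&(P[:,0]<.5)];print("drawer",len(d),np.median(d,0).round(3))
d=P[(P[:,2]<.1)&(P[:,2]>.02)&(P[:,1]<-.02)&(P[:,1]>-.16)&(P[:,0]>.36)&(P[:,0]<.5)];print("open drawer pts",len(d))
h=P[(P[:,2]>.15)&(P[:,0]>.36)&(P[:,0]<.53)&(P[:,1]>.2)&(P[:,1]<.322)]
c=h.mean(0); w=np.linalg.svd(h-c)[2][2];print("hatch",c.round(4),w.round(4))
E
```

```text
[ 0.4395 -0.2959  0.3023] [3.137 0.008 1.532] [-3.53 -2.63  2.44]
brush 0.75 [242.3, 342.2] (array([ 526.9, -374. ]), array([ 32.1, 215.2]), 34.57)
(array([ 561.5, -408. ]), array([ 9.4, 24.1]), 63.17) 0.07138264874585865
pole 0.84 [210.4, 257.3] (array([ 446.9, -370.7]), array([281.9,  54.5]), 85.04)
(array([ 451.6, -364.3]), array([265.7,  52.7]), 86.68) 0.028216204724403317
mat 0.68 [203.2, 282.7] (array([ 486.5, -395. ]), array([223.4, 273.1]), 3.17)
(array([ 486.5, -395. ]), array([223.4, 273.1]), 3.17) 0.004633501939421636
handle (array([ 444.6, -407.5]), array([ 25.8, 178.6]), 2.9) 1798
rod 680 [ 0.4278 -0.3199  0.008 ] [ 0.4857 -0.2323  0.029 ]
drawer 66 [0.428 0.001 0.09 ]
open drawer pts 1
hatch [0.4455 0.2817 0.2293] [ 0.0282  0.8726 -0.4875]
```

View pics/w7.png

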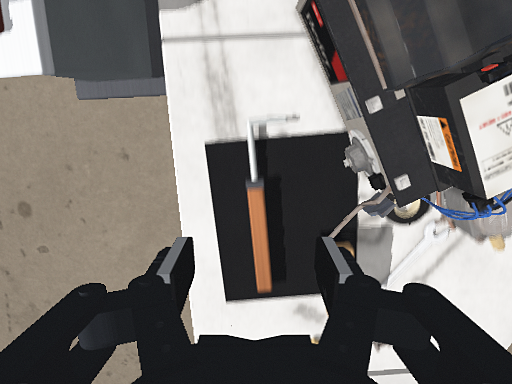

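The pole is undisturbed, with its handle at (258,235) and hook at (275,120). The drawer is home: a hard stop at 35 N, with its face at y≈0. Next: grip the pole.

>>> carry_out(plan=[0.003,-0.02,0,0.05,75,0.003,-0.04,-0.03,0.092,75,0.003,-0.0595,-0.06,0.092,75,0.003,-0.0595,-0.1,0.092,75,0.003,-0.0595,-0.14,0.092,75,0.003,-0.0595,-0.18,0.092,75,0.003,-0.0595,-0.22,0.092,75,0.003,-0.0595,-0.25,0.092,75,0.003,-0.0595,-0.25,0.092,75,0.003,-0.0595,-0.25,0.092,75])

```text
t: 22.85
position: [0.4406, -0.3435, 0.045]
orientation: [-3.138, -0.005, 1.628]
wrist_force: [0.0, -0.6, 0.4]
width: 0.0602
grasp_force: 0.0
```

```bash
python3 - <<'E'
from tools import *
o=arm.observe();print(o["position"].round(4),o["orientation"].round(3),o["wrist_force"].round(2))
f=cam("wrist")
for i in range(3): f=cam("wrist")
o=arm.observe();print(o["position"].round(4),o["orientation"].round(3),o["wrist_force"].round(2))
r=arm.regions_of("wrist","pole")[:1]
P,u,v=pts(f,r[0]["pixels"]) if r else pts(f)
b=P[(P[:,2]>.024)&(P[:,2]<.032)&(P[:,0]>.41)&(P[:,0]<.48)];print(rect(b),len(b))
E
```

```text
[ 0.4406 -0.3435  0.045 ] [-3.138 -0.005  1.628] [ 0.01 -0.65  0.38]
[ 0.4439 -0.348   0.0504] [3.138 0.004 1.627] [-0.63 -0.53  0.19]
(array([ 442.4, -372.4]), array([ 25.7, 108.7]), 2.64) 6078
```

>>> carry_out(plan=[-0.0015,-0.013,0,0,75,-0.0015,-0.026,0,0,75,-0.0015,-0.026,-0.02,0,75,-0.0015,-0.026,-0.035,0,75,-0.0015,-0.026,-0.042,0,75,-0.0015,-0.026,-0.044,0,75,-0.0015,-0.026,-0.044,0,75,-0.0015,-0.026,-0.044,0,140,-0.0015,-0.026,-0.044,0,200,-0.0015,-0.026,-0.044,0,240], squeeze=110)

```text
t: 23.93
position: [0.4413, -0.3735, 0.0044]
orientation: [3.14, 0.002, 1.627]
wrist_force: [3.7, 1.9, 1.1]
width: 0.0243
grasp_force: 1.0
```

>>> carry_out(plan=[0,0,0,0,240,0,0,0,0,240,0,0,0,0,240,0,0,0.01,0,240,0,0,0.03,0,240,0,0,0.07,0,240,0,0,0.11,0,240,0,0,0.15,0,240,0,0,0.19,0,240,0,0,0.19,0,240])

```text
t: 24.77
position: [0.444, -0.3763, 0.2041]
orientation: [3.132, 0.012, 1.627]
wrist_force: [1.4, -0.6, -0.0]
width: 0.0219
grasp_force: 108.2
```

```bash
python3 - <<'E'
from tools import *
f,P,u,v=look(1,"w8.png")
for i in range(2): f,P,u,v=look(1)
o=arm.observe();print(o["position"].round(4),o["orientation"].round(3),o["wrist_force"].round(2),o["width"])
r=arm.regions_of("wrist","pole")[0]; Q,uu,vv=pts(f,r["pixels"]); print(r["conf"],rect(Q))
y0=o["position"][1]
for a in np.arange(-.02,.17,.015):
    s=Q[(Q[:,1]-y0>=a)&(Q[:,1]-y0<a+.015)]
    if len(s): print(round(a,3),len(s),np.percentile(s[:,0],[2,50,98]).round(4),np.percentile(s[:,2],[50,95]).round(4))
print(Q[:,1].max())
E
```

```text
[ 0.4404 -0.3725  0.1936] [3.141 0.    1.627] [-0.84 -0.54 -2.7 ] 0.021546568790648625
0.56 (array([ 438.9, -336.7]), array([ 25.5, 148.2]), 3.94)
-0.02 1291 [0.4314 0.4418 0.4521] [0.2193 0.2202]
-0.005 1446 [0.4308 0.441  0.4514] [0.2193 0.2202]
0.01 1719 [0.4292 0.4402 0.4514] [0.2191 0.2202]
0.025 1895 [0.4279 0.439  0.45  ] [0.2191 0.2202]
0.04 2417 [0.4264 0.4384 0.45  ] [0.2189 0.22  ]
0.055 775 [0.4333 0.4375 0.4418] [0.211  0.2123]
0.07 814 [0.4322 0.4365 0.4408] [0.211  0.2123]
0.085 861 [0.4314 0.4356 0.4397] [0.211  0.2124]
0.1 567 [0.4308 0.4349 0.4389] [0.2108 0.2123]
-0.26245918980278515
```

View pics/w8.png

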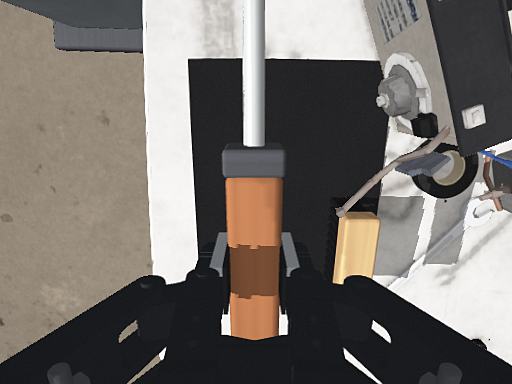

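The pole is held level with the rod axis 14 mm above the TCP. Next I'll carry it to a pre-insert pose above the eye.

>>> carry_out(plan=[0,0,0.04,0,240,0,0,0.08,0,240,0,0.005,0.12,-0.05,240,-0.01,0.015,0.155,-0.092,240,-0.02,0.05,0.165,-0.092,240,-0.03,0.085,0.165,-0.092,240,-0.04,0.12,0.165,-0.092,240,-0.05,0.155,0.165,-0.092,240,-0.06,0.19,0.165,-0.092,240,-0.07,0.225,0.165,-0.092,240])

```text
t: 25.8
position: [0.369, -0.1459, 0.3556]
orientation: [-3.137, -0.003, 1.534]
wrist_force: [1.0, 1.3, -0.7]
width: 0.0219
grasp_force: 108.5
```

>>> carry_out(plan=[-0.002,0.035,0,0,240,-0.004,0.07,0,0,240,-0.004,0.105,0,0,240,-0.004,0.14,0,0,240,-0.004,0.175,0,0,240,-0.004,0.21,0,0,240,-0.004,0.245,0,0,240,-0.004,0.28,0,0,240,-0.004,0.28,0,0,240,-0.004,0.28,0,0,240])

```text
t: 26.63
position: [0.3653, 0.1337, 0.3559]
orientation: [-3.137, 0.001, 1.54]
wrist_force: [0.4, -1.0, -2.1]
width: 0.0221
grasp_force: 108.4
```

```bash
python3 - <<'E'
from tools import *
f,P,u,v=look(1)
for i in range(2): f,P,u,v=look(1,"w9.png")
o=arm.observe();print(o["position"].round(4),o["orientation"].round(3),o["wrist_force"].round(2),o["width"])
for t in ["pole","eye"]:
  for r in arm.regions_of("wrist",t)[:2]:
    Q,uu,vv=pts(f,r["pixels"]); print(t,r["conf"],r["at"],np.percentile(Q,[2,50,98],0).round(3).tolist())
for n in ["top","scene"]:
  f=cam(n);P,u,v=pts(f)
  b=P[(P[:,2]>.325)&(P[:,2]<.37)&(P[:,0]>.43)&(P[:,0]<.475)&(P[:,1]>.325)&(P[:,1]<.38)]; print(n,len(b),b.min(0).round(4),np.median(b,0).round(4),b.max(0).round(4))
E
```

```text
[0.3663 0.1313 0.357 ] [-3.139e+00  1.000e-03  1.534e+00] [-0.49 -0.76 -2.14] 0.022045357132985097
pole 0.73 [202.4, 252.7] [[0.355, 0.099, 0.369], [0.367, 0.164, 0.379], [0.378, 0.238, 0.381]]
eye 0.91 [33.4, 349.2] [[0.381, 0.228, 0.137], [0.458, 0.262, 0.193], [0.534, 0.282, 0.229]]
top 38 [0.4455 0.326  0.3467] [0.4486 0.3411 0.3559] [0.4523 0.3604 0.3621]
scene 52 [0.4462 0.3257 0.327 ] [0.4519 0.3456 0.3481] [0.4574 0.3682 0.3607]
```

View pics/w9.png

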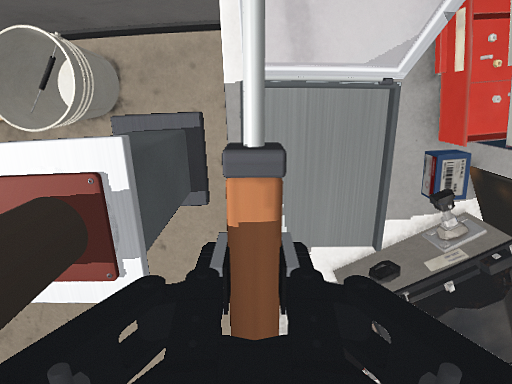

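>>> carry_out(plan=[0,0.02,0,0,240,0,0.04,0,0,240,0,0.06,0,0,240,0,0.074,0,0,240,0,0.074,0,0,240,0,0.074,-0.01,0,240,0,0.074,-0.02,0,240,0,0.074,-0.028,0,240,0,0.074,-0.032,0,240,0,0.074,-0.032,0,240])

```text
t: 27.82
position: [0.3659, 0.2053, 0.3244]
orientation: [-3.139, 0.001, 1.534]
wrist_force: [0.2, -0.9, -2.2]
width: 0.0216
grasp_force: 108.4
```

```bash
python3 - <<'E'
from tools import *
ims=[]
for i in range(3): cam("wrist")
o=arm.observe();print(o["position"].round(4),o["orientation"].round(3),o["wrist_force"].round(2),o["width"])
for n in ["top","scene"]:
  f=cam(n);P,u,v=pts(f)
  for nm,x0,x1 in (("ring",.435,.47),("pin",.385,.425),("rodend",.355,.382)):
    b=P[(P[:,2]>.322)&(P[:,2]<.38)&(P[:,0]>x0)&(P[:,0]<x1)&(P[:,1]>.323)&(P[:,1]<.38)]; 
    if len(b): print(n,nm,len(b),b.min(0).round(4),np.median(b,0).round(4),b.max(0).round(4))
  c=proj(f,[[.43,.345,.34]])[0].astype(int); print(c)
  i=cv2.cvtColor(f["frame"],cv2.COLOR_RGB2BGR)[c[1]-40:c[1]+40,c[0]-53:c[0]+53]; ims.append(cv2.resize(i,(400,300),interpolation=cv2.INTER_CUBIC))
cv2.imwrite("pics/c10.png",np.hstack(ims))
E
```

```text
[0.3667 0.206  0.3266] [ 3.141 -0.     1.534] [ 0.04 -0.74 -1.77] 0.021660085011764307
top ring 43 [0.4418 0.3231 0.3239] [0.4486 0.3392 0.3544] [0.4525 0.3618 0.3624]
top pin 20 [0.4055 0.3328 0.3346] [0.4116 0.3367 0.3404] [0.4205 0.342  0.3465]
[132 215]
scene ring 63 [0.4457 0.3242 0.3223] [0.4533 0.3447 0.348 ] [0.4639 0.3682 0.3627]
scene pin 28 [0.3878 0.3353 0.323 ] [0.4079 0.3413 0.3409] [0.4219 0.3456 0.347 ]
scene rodend 23 [0.3672 0.3243 0.3227] [0.3734 0.3364 0.3427] [0.3809 0.3468 0.3483]
[370 184]
```

View pics/c10.png

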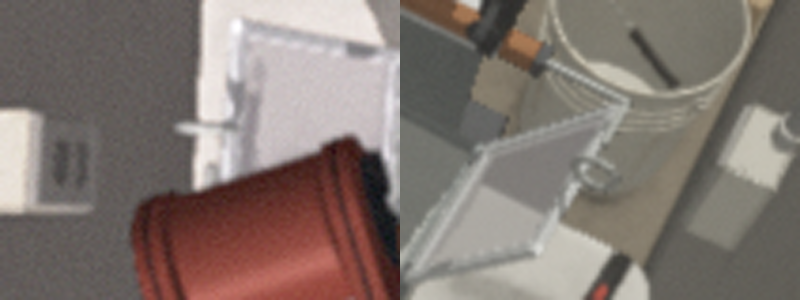

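The hook stands beside the ring: in the right crop the rod end is at (622,100) and the ring at (595,173). The depth readings put the pin about 6 mm low in y. I'll correct that and insert along x.

>>> carry_out(plan=[0,0.006,0,0,240,0,0.006,0,0,240,0.008,0.006,0,0,240,0.016,0.006,0,0,240,0.024,0.005,0,0,240,0.032,0.005,0,0,240,0.04,0.005,0,0,240,0.046,0.004,0,0,240,0.051,0.004,0,0,240,0.051,0.004,0,0,240])

```text
t: 28.9
position: [0.4185, 0.21, 0.326]
orientation: [-3.141, 0.0, 1.534]
wrist_force: [0.3, -0.1, -1.9]
width: 0.0218
grasp_force: 108.4
```

```bash
python3 - <<'E'
from tools import *
ims=[]
for i in range(2): cam("wrist")
o=arm.observe();print(o["position"].round(4),o["orientation"].round(3),o["wrist_force"].round(2),o["moment"].round(2),o["width"])
for n in ["top","scene"]:
  f=cam(n);P,u,v=pts(f)
  for nm,x0,x1 in (("tip",.459,.50),("ring",.442,.457),("pin",.43,.442),("rodend",.405,.43)):
    b=P[(P[:,2]>.322)&(P[:,2]<.38)&(P[:,0]>x0)&(P[:,0]<x1)&(P[:,1]>.328)&(P[:,1]<.38)]; 
    if len(b): print(n,nm,len(b),b.min(0).round(4),np.median(b,0).round(4),b.max(0).round(4))
  h=P[(P[:,2]>.15)&(P[:,0]>.36)&(P[:,0]<.53)&(P[:,1]>.2)&(P[:,1]<.32)&(P[:,2]<.31)]
E
```

```text
[0.4176 0.2101 0.3262] [-3.141  0.     1.535] [ 0.3  0.1 -2.4] [ 0.04  0.   -0.02] 0.022469889151681372
scene tip 16 [0.4603 0.3293 0.3221] [0.4698 0.3436 0.3379] [0.4947 0.3493 0.3519]
scene ring 60 [0.445  0.3286 0.3221] [0.4526 0.347  0.347 ] [0.4566 0.3683 0.362 ]
scene pin 5 [0.4302 0.3328 0.3381] [0.4331 0.3431 0.3417] [0.4347 0.3504 0.3474]
scene rodend 21 [0.4058 0.3282 0.3255] [0.4237 0.34   0.3402] [0.4278 0.3503 0.3432]
```

The pin is through the eye with no contact force. Next: work out the arc rows.

```bash
python3 - <<'E'
import numpy as np
def S(t): return np.array([-.233*np.cos(t)*.0366,-.233*np.cos(t)*.9993,.233*np.sin(t)])
t0=2.08
for k in range(4):
    print([tuple(np.round(S(t0-.06*(k*10+i))-S(t0-.6*k),3)) for i in range(1,11)])
E
```

```text
[(np.float64(-0.0), np.float64(-0.012), np.float64(0.006)), (np.float64(-0.001), np.float64(-0.025), np.float64(0.012)), (np.float64(-0.001), np.float64(-0.038), np.float64(0.017)), (np.float64(-0.002), np.float64(-0.052), np.float64(0.021)), (np.float64(-0.002), np.float64(-0.065), np.float64(0.024)), (np.float64(-0.003), np.float64(-0.079), np.float64(0.027)), (np.float64(-0.003), np.float64(-0.093), np.float64(0.029)), (np.float64(-0.004), np.float64(-0.107), np.float64(0.029)), (np.float64(-0.004), np.float64(-0.121), np.float64(0.029)), (np.float64(-0.005), np.float64(-0.135), np.float64(0.029))]
[(np.float64(-0.001), np.float64(-0.014), np.float64(-0.002)), (np.float64(-0.001), np.float64(-0.028), np.float64(-0.004)), (np.float64(-0.002), np.float64(-0.041), np.float64(-0.008)), (np.float64(-0.002), np.float64(-0.055), np.float64(-0.012)), (np.float64(-0.002), np.float64(-0.068), np.float64(-0.017)), (np.float64(-0.003), np.float64(-0.08), np.float64(-0.022)), (np.float64(-0.003), np.float64(-0.093), np.float64(-0.029)), (np.float64(-0.004), np.float64(-0.105), np.float64(-0.03
[... 641 characters left out ...]
p.float64(-0.071), np.float64(-0.102)), (np.float64(-0.003), np.float64(-0.075), np.float64(-0.115))]
[(np.float64(-0.0), np.float64(-0.003), np.float64(-0.014)), (np.float64(-0.0), np.float64(-0.006), np.float64(-0.027)), (np.float64(-0.0), np.float64(-0.008), np.float64(-0.041)), (np.float64(-0.0), np.float64(-0.009), np.float64(-0.055)), (np.float64(-0.0), np.float64(-0.009), np.float64(-0.069)), (np.float64(-0.0), np.float64(-0.008), np.float64(-0.083)), (np.float64(-0.0), np.float64(-0.007), np.float64(-0.097)), (np.float64(-0.0), np.float64(-0.004), np.float64(-0.111)), (np.float64(-0.0), np.float64(-0.001), np.float64(-0.124)), (np.float64(0.0), np.float64(0.003), np.float64(-0.138))]
```

>>> carry_out(plan=[0,-0.012,0.006,0,240,-0.001,-0.025,0.012,0,240,-0.001,-0.038,0.017,0,240,-0.002,-0.052,0.021,0,240,-0.002,-0.065,0.024,0,240,-0.003,-0.079,0.027,0,240,-0.003,-0.093,0.029,0,240,-0.004,-0.107,0.029,0,240,-0.004,-0.121,0.029,0,240,-0.005,-0.135,0.029,0,240])

```text
t: 29.93
position: [0.4121, 0.0752, 0.3554]
orientation: [3.141, -0.001, 1.536]
wrist_force: [0.5, 1.9, -2.5]
width: 0.0219
grasp_force: 108.3
```

```bash
cat > hatch.py <<'E'
from tools import *
o=arm.observe();print(o["position"].round(4),o["orientation"].round(3),o["wrist_force"].round(2),o["moment"].round(2),o["width"])
for n in ["top","scene"]:
  f=cam(n)
  for r in arm.regions_of(n,"guard_hatch")[:1]:
    Q,_,_=pts(f,r["pixels"]); Q=Q[(Q[:,0]>.35)&(Q[:,0]<.55)&(Q[:,2]>.12)&(Q[:,1]>-.02)]
    for _ in range(3):
        c=np.median(Q,0); w=np.linalg.svd(Q-Q.mean(0),full_matrices=False)[2][2]; d=abs((Q-Q.mean(0))@w); Q=Q[d<max(.004,2*d.std())]
    print(n,r["conf"],len(Q),w.round(3),Q.mean(0).round(3),Q.max(0).round(3))
E
python3 hatch.py
```

```text
[0.4121 0.0752 0.3554] [ 3.141e+00 -1.000e-03  1.536e+00] [ 0.5   1.91 -2.53] [ 0.18 -0.07 -0.01] 0.021920836763729985
top 0.95 309 [0.034 0.999 0.04 ] [0.453 0.22  0.304] [0.529 0.225 0.389]
scene 0.56 567 [-0.042 -0.997 -0.064] [0.453 0.227 0.254] [0.542 0.239 0.389]
```

>>> carry_out(plan=[-0.001,-0.014,-0.002,0,240,-0.001,-0.028,-0.004,0,240,-0.002,-0.041,-0.008,0,240,-0.002,-0.055,-0.012,0,240,-0.002,-0.068,-0.017,0,240,-0.003,-0.08,-0.022,0,240,-0.003,-0.093,-0.029,0,240,-0.004,-0.105,-0.036,0,240,-0.004,-0.116,-0.044,0,240,-0.005,-0.127,-0.052,0,240])

```text
t: 30.97
position: [0.4079, -0.0512, 0.3032]
orientation: [3.141, -0.001, 1.536]
wrist_force: [2.1, 0.6, -1.0]
width: 0.022
grasp_force: 108.4
```

>>> carry_out(plan=[0,-0.01,-0.009,0,240,-0.001,-0.02,-0.019,0,240,-0.001,-0.03,-0.029,0,240,-0.001,-0.038,-0.04,0,240,-0.002,-0.046,-0.052,0,240,-0.002,-0.054,-0.064,0,240,-0.002,-0.06,-0.076,0,240,-0.002,-0.066,-0.089,0,240,-0.003,-0.071,-0.102,0,240,-0.003,-0.075,-0.115,0,240])

```text
t: 31.8
position: [0.4041, -0.1275, 0.1869]
orientation: [-3.141, 0.0, 1.534]
wrist_force: [-0.6, 0.1, -0.9]
width: 0.0215
grasp_force: 108.5
```

>>> carry_out(plan=[0,-0.003,-0.014,0,240,0,-0.006,-0.027,0,240,0,-0.008,-0.041,0,240,0,-0.009,-0.052,0,240,0,-0.009,-0.06,0,240,0,-0.009,-0.065,0,240,0,-0.009,-0.07,0,240,0,-0.008,-0.073,0,240,0,-0.008,-0.076,0,240,0,-0.008,-0.077,0,240])

```text
t: 32.63
position: [0.4047, -0.1347, 0.1113]
orientation: [3.141, 0.0, 1.535]
wrist_force: [0.3, 0.2, -1.8]
width: 0.0224
grasp_force: 108.5
```

```bash
python3 hatch.py
```

```text
[ 0.4047 -0.1347  0.1113] [3.141 0.    1.535] [ 0.28  0.15 -1.78] [0.15 0.03 0.06] 0.022432970261997157
top 0.63 2628 [-0.002 -0.002 -1.   ] [0.441 0.125 0.135] [0.535 0.235 0.139]
scene 0.87 1636 [-0.003  0.001  1.   ] [0.447 0.128 0.136] [0.54  0.237 0.14 ]
```

>>> carry_out(plan=[0,0,-0.002,0,240,0,0,-0.003,0,240,0,0,-0.004,0,240,0,0,-0.005,0,240,0,0,-0.006,0,240,0,0,-0.007,0,240,0,0,-0.008,0,240,0,0,-0.008,0,240,0,0,-0.008,0,240,0,0,-0.008,0,240])

```text
t: 33.67
position: [0.406, -0.1351, 0.1045]
orientation: [3.138, 0.0, 1.534]
wrist_force: [2.5, -1.0, 7.2]
width: 0.0219
grasp_force: 109.8
```

>>> carry_out(plan=[0,0,0.004,0,240,0,0,0.008,0,240,0,0,0.011,0,240,0,0,0.011,0,240,-0.008,0,0.011,0,240,-0.018,0.001,0.011,0,240,-0.03,0.001,0.011,0,240,-0.042,0.002,0.011,0,240,-0.055,0.002,0.011,0,240,-0.068,0.002,0.011,0,240])

```text
t: 34.5
position: [0.3349, -0.1323, 0.1135]
orientation: [-3.14, -0.001, 1.535]
wrist_force: [-0.2, -1.3, -0.7]
width: 0.0219
grasp_force: 108.5
```

```bash
python3 hatch.py; python3 - <<'E'
from tools import *
for n in ["top","scene"]:
  f=cam(n);P,u,v=pts(f)
  h=P[(P[:,0]>.37)&(P[:,0]<.51)&(P[:,1]>.02)&(P[:,1]<.23)&(P[:,2]>.128)&(P[:,2]<.15)]
  A=np.c_[h[:,0]-.44,h[:,1],np.ones(len(h))]; print(n,len(h),np.linalg.lstsq(A,h[:,2],rcond=None)[0].round(4))
  b=P[(P[:,0]>.38)&(P[:,0]<.46)&(P[:,1]>-.04)&(P[:,1]<.02)&(P[:,2]>.11)]
  print([ (round(x,3), len(q:=b[(b[:,0]>=x)&(b[:,0]<x+.01)]), q[:,1].min().round(3) if len(q) else 0) for x in np.arange(.38,.46,.01)])
E
```

```text
[ 0.3349 -0.1323  0.1135] [-3.140e+00 -1.000e-03  1.535e+00] [-0.25 -1.29 -0.69] [ 0.01 -0.   -0.  ] 0.021859022946844484
top 0.67 2625 [-0.     0.001 -1.   ] [0.44  0.127 0.135] [0.535 0.235 0.139]
top 2373 [-0.0011  0.0042  0.1341]
[(np.float64(0.38), 14, np.float64(-0.003)), (np.float64(0.39), 3, np.float64(0.012)), (np.float64(0.4), 8, np.float64(0.008)), (np.float64(0.41), 10, np.float64(0.008)), (np.float64(0.42), 9, np.float64(0.008)), (np.float64(0.43), 28, np.float64(-0.023)), (np.float64(0.44), 10, np.float64(0.002)), (np.float64(0.45), 6, np.float64(0.009)), (np.float64(0.46), 0, 0)]
scene 1678 [-0.0027  0.0009  0.1351]
[(np.float64(0.38), 6, np.float64(-0.003)), (np.float64(0.39), 3, np.float64(-0.001)), (np.float64(0.4), 3, np.float64(0.009)), (np.float64(0.41), 2, np.float64(0.01)), (np.float64(0.42), 1, np.float64(0.018)), (np.float64(0.43), 16, np.float64(-0.016)), (np.float64(0.44), 29, np.float64(-0.023)), (np.float64(0.45), 1, np.float64(0.009)), (np.float64(0.46), 0, 0)]
```

The hatch lies level and shut, and the pin is withdrawn. Returning the pole to the mat.

>>> carry_out(plan=[-0.003,-0.02,0.01,0,240,-0.003,-0.05,0.02,0,240,0,-0.085,0.03,0,240,0.01,-0.12,0.04,0.02,240,0.025,-0.155,0.05,0.04,240,0.04,-0.19,0.05,0.06,240,0.06,-0.22,0.05,0.09,240,0.08,-0.25,0.04,0.09,240,0.1,-0.275,0.01,0.09,240,0.107,-0.278,-0.02,0.09,240])

```text
t: 35.63
position: [0.4473, -0.4167, 0.0955]
orientation: [3.137, 0.007, 1.624]
wrist_force: [0.7, 0.9, -1.0]
width: 0.0221
grasp_force: 108.5
```

>>> carry_out(plan=[0,0,-0.02,0,240,0,0,-0.04,0,240,0,0,-0.05,0,240,0,0,-0.05,0,240,0,0,-0.05,0,240,0,0,-0.05,0,240,0,0,-0.05,0,240,0,0,-0.05,0,240,0,0,-0.05,0,240,0,0,-0.05,0,240])

```text
t: 36.47
position: [0.4439, -0.4112, 0.0453]
orientation: [3.141, 0.001, 1.625]
wrist_force: [-0.4, 0.2, -1.2]
width: 0.0215
grasp_force: 108.5
```

```bash
python3 - <<'E'
from tools import *
f,P,u,v=look(1); f,P,u,v=look(1)
o=arm.observe();print(o["position"].round(4),o["orientation"].round(3),o["wrist_force"].round(2))
for t in ["pole","mat"]:
  for r in arm.regions_of("wrist",t)[:1]:
    Q,_,_=pts(f,r["pixels"]); print(t,r["conf"],rect(Q),np.percentile(Q,[2,50,98],0).round(3).tolist())
E
```

```text
[ 0.4437 -0.4109  0.0448] [3.141e+00 1.000e-03 1.625e+00] [ 0.5   0.86 -1.51]
pole 0.81 (array([ 441.6, -388. ]), array([ 37.1, 208.3]), 3.64) [[0.431, -0.445, 0.058], [0.441, -0.378, 0.068], [0.454, -0.305, 0.07]]
mat 0.95 (array([ 488.1, -403.5]), array([224. , 251.3]), 4.0) [[0.378, -0.445, 0.003], [0.49, -0.343, 0.004], [0.587, -0.282, 0.005]]
```

>>> carry_out(plan=[-0.001,0,-0.015,0,240,-0.001,0,-0.028,0,240,-0.001,0,-0.035,0,240,-0.001,0,-0.039,0,240,-0.001,0,-0.0405,0,240,-0.001,0,-0.0405,0,240,-0.001,0,-0.0405,0,240,-0.001,0,-0.0405,0,240,-0.001,0,-0.0405,0,240,-0.001,0,-0.0405,0,240])

```text
t: 37.5
position: [0.4425, -0.4103, 0.0048]
orientation: [-3.141, -0.001, 1.625]
wrist_force: [-3.7, 5.3, 8.9]
width: 0.0218
grasp_force: 110.3
```

>>> carry_out(plan=[0,0,0,0,210,0,0,0,0,180,0,0,0,0,140,0,0,0,0,100,0,0,0,0,75,0,0,0,0,75,0,0,0.02,0,75,0,0,0.05,0,75,0,0,0.09,0,75,0,0,0.13,0,75])

```text
t: 38.33
position: [0.4417, -0.4099, 0.1339]
orientation: [-3.14, -0.003, 1.625]
wrist_force: [0.8, -0.6, 0.2]
width: 0.0604
grasp_force: 0.0
```

>>> carry_out(plan=[0,-0.01,0.04,0,75,0,-0.02,0.08,0,75,0,-0.02,0.12,0,75,0,-0.02,0.15,0,75,0,-0.02,0.15,0,75,0,-0.02,0.15,0,75,0,-0.02,0.15,0,75,0,-0.02,0.15,0,75,0,-0.02,0.15,0,75,0,-0.02,0.15,0,75])

```text
t: 39.17
position: [0.4421, -0.4302, 0.2819]
orientation: [-3.14, -0.002, 1.625]
wrist_force: [-0.2, -0.5, 0.3]
width: 0.0602
grasp_force: 0.0
```

```bash
python3 hatch.py; python3 - <<'E'
from tools import *
f,P,u,v=look(1)
t=cam("top"); 
i=cv2.resize(cv2.cvtColor(t["frame"],cv2.COLOR_RGB2BGR)[140:270,150:290],(400,371)); w=cv2.resize(cv2.cvtColor(f["frame"],cv2.COLOR_RGB2BGR),(400,371)); cv2.imwrite("pics/end.png",np.hstack([i,w]))
for t in ["brush","pole","mat"]:
  for r in arm.regions_of("wrist",t)[:1]:
    Q,_,_=pts(f,r["pixels"]); print(t,r["conf"],rect(Q),np.percentile(Q,[2,50,98],0).round(3).tolist())
E
```

```text
[ 0.4421 -0.4302  0.2819] [-3.140e+00 -2.000e-03  1.625e+00] [-0.17 -0.46  0.31] [ 0.01 -0.05 -0.01] 0.060173126923640415
top 0.87 2588 [ 0.005  0.    -1.   ] [0.441 0.125 0.135] [0.535 0.235 0.139]
scene 0.92 1580 [-0.004 -0.002  1.   ] [0.447 0.127 0.135] [0.537 0.234 0.14 ]
brush 0.69 (array([ 567.7, -463.9]), array([ 67.7, 128.8]), 5.71) [[0.535, -0.511, 0.004], [0.548, -0.455, 0.077], [0.572, -0.406, 0.079]]
pole 0.81 (array([ 481.7, -380.8]), array([266.3,  52.9]), 80.53) [[0.466, -0.507, 0.017], [0.478, -0.393, 0.027], [0.517, -0.255, 0.029]]
mat 0.96 (array([ 485.3, -394.7]), array([218.9, 272.8]), 3.18) [[0.379, -0.522, 0.002], [0.46, -0.362, 0.004], [0.583, -0.264, 0.006]]
```

View pics/end.png

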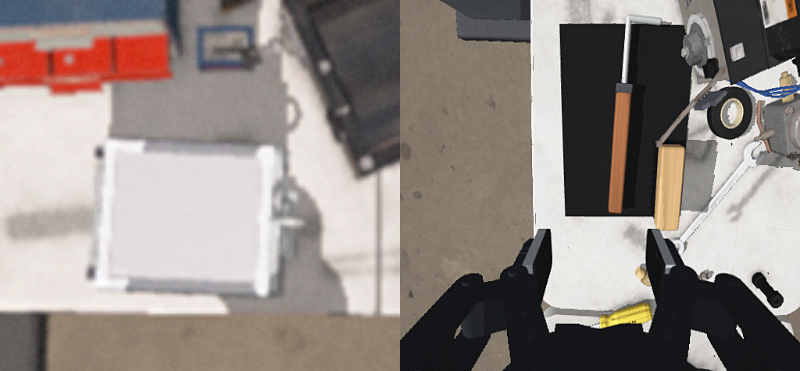

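The final picture shows the hatch shut over the bed (left; eye at 290,222). On the right the brush stands at (670,185). The pole lies flat on the mat at (620,130), a few cm off where I put it but still on the mat's −x half.

```bash
python3 -c "
from plant import arm
print(arm.close_job())"
```

```text
the job is handed in; nothing more can be done
None
```

I handed the job in at about 39 s: all three scrap pieces present are in the drawer, the drawer is home and the hatch is shut; brush and pole are back on the mat, though the pole ended about 35 mm off where I released it.

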